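# Lid the sterile canisters from the stack

### The job

Take the stack of lids apart and close the four open steel canisters, each with the lid of its own size: the largest lid on the largest canister and so on down to the smallest, grip upward, lying flat and centred so that it overhangs the rim about equally all round. Set the lids down rather than drop them, leave the canisters standing upright where they are, and do not disturb the burner and the amber bottle.

Things in the scene. Friction and masses are not known exactly. Their poses are not given: they have to be found in the camera images.
- lid_small: small lid: flat round steel plate, diameter 56 mm, 6 mm thick, with a black cylindrical grip, diameter 36 mm, 20 mm tall, on its middle. Overhangs the rim of canister_small by 8 mm all round. Origin: centre of the underside; z up. At the start the lids are stacked on the bench, each on the grip of the next larger (largest lowest), up to 3 mm off centre.
- lid_medium: medium lid: flat round steel plate, diameter 72 mm, 6 mm thick, with a black cylindrical grip, diameter 36 mm, 20 mm tall, on its middle. Overhangs the rim of canister_medium by 8 mm all round. Origin: centre of the underside; z up. At the start the lids are stacked on the bench, each on the grip of the next larger (largest lowest), up to 3 mm off centre.
- lid_large: large lid: flat round steel plate, diameter 88 mm, 6 mm thick, with a black cylindrical grip, diameter 36 mm, 20 mm tall, on its middle. Overhangs the rim of canister_large by 8 mm all round. Origin: centre of the underside; z up. At the start the lids are stacked on the bench, each on the grip of the next larger (largest lowest), up to 3 mm off centre.
- lid_largest: largest lid: flat round steel plate, diameter 104 mm, 6 mm thick, with a black cylindrical grip, diameter 36 mm, 20 mm tall, on its middle. Overhangs the rim of canister_largest by 8 mm all round. Origin: centre of the underside; z up. At the start the lids are stacked on the bench, each on the grip of the next larger (largest lowest), up to 3 mm off centre.
- canister_small: small canister: open round steel can standing loose on the bench, 40 mm outer diameter, 65 mm tall, wall 3 mm; its rim is the flat upper edge 65 mm above its origin. Origin: centre of its underside; z up. The four canisters stand in a loose row beyond the stack, in any order.
- canister_medium: medium canister: open round steel can standing loose on the bench, 56 mm outer diameter, 80 mm tall, wall 3 mm; its rim is the flat upper edge 80 mm above its origin. Origin: centre of its underside; z up. The four canisters stand in a loose row beyond the stack, in any order.
- canister_large: large canister: open round steel can standing loose on the bench, 72 mm outer diameter, 95 mm tall, wall 3 mm; its rim is the flat upper edge 95 mm above its origin. Origin: centre of its underside; z up. The four canisters stand in a loose row beyond the stack, in any order.
- canister_largest: largest canister: open round steel can standing loose on the bench, 88 mm outer diameter, 110 mm tall, wall 3 mm; its rim is the flat upper edge 110 mm above its origin. Origin: centre of its underside; z up. The four canisters stand in a loose row beyond the stack, in any order.
- burner: bystander: gas burner standing at the right of the work, dark round foot 84 mm in diameter, upright tube, 140 mm tall. Origin: centre of its underside. Leave alone.
- reagent_bottle: bystander: amber bottle with black cap standing at the left of the work, 80 mm in diameter, 170 mm tall. Origin: centre of its underside. Leave alone.

How it is judged:
At the end, for the whole second after the job is handed in: Each of the four lids lies upright and flat (within 0.06 rad) on the rim of its own canister (height within 3 mm), centred within 8 mm, released and at rest; every canister stands upright (within 0.05 rad), at rest, within 30 mm of where it began (horizontal distance between lid_small and canister_small below 0.008 m and z of lid_small in the frame of canister_small between 0.062 and 0.068 m and angle between the z axis of lid_small and the z axis of canister_small, either way round below 0.06 rad and angle between each of lid_small, lid_medium, lid_large, lid_largest's own z axis and vertical below 0.06 rad and linear speed of each of lid_small, canister_small, lid_medium, canister_medium, lid_large, canister_large, lid_largest, canister_largest below 0.02 m/s and angle between each of canister_small, canister_medium, canister_large, canister_largest's own z axis and vertical below 0.05 rad and distance of each of canister_small, canister_medium, canister_large, canister_largest from where it was at the start of the episode below 0.03 m and horizontal distance between lid_medium and canister_medium below 0.008 m and z of lid_medium in the frame of canister_medium between 0.077 and 0.083 m and angle between the z axis of lid_medium and the z axis of canister_medium, either way round below 0.06 rad and horizontal distance between lid_large and canister_large below 0.008 m and z of lid_large in the frame of canister_large between 0.092 and 0.098 m and angle between the z axis of lid_large and the z axis of canister_large, either way round below 0.06 rad and horizontal distance between lid_largest and canister_largest below 0.008 m and z of lid_largest in the frame of canister_largest between 0.107 and 0.113 m and angle between the z axis of lid_largest and the z axis of canister_largest, either way round below 0.06 rad); the robot touches nothing.
It fails at once if a lid is dropped: it falls free of the fingers faster than 0.55 m/s (a drop of some 15 mm) ((linear speed of lid_small above 0.55 m/s and contact force between the fingers and lid_small below 0.02 N) or (linear speed of lid_medium above 0.55 m/s and contact force between the fingers and lid_medium below 0.02 N) or (linear speed of lid_large above 0.55 m/s and contact force between the fingers and lid_large below 0.02 N) or (linear speed of lid_largest above 0.55 m/s and contact force between the fingers and lid_largest below 0.02 N)).
It fails at once if a canister is tipped by more than 0.35 rad (angle between any of canister_small, canister_medium, canister_large, canister_largest's own z axis and vertical above 0.35 rad).
It fails at once if the burner or the amber bottle is moved more than 20 mm (distance of any of burner, reagent_bottle from where it was at the start of the episode above 0.02 m).
It also fails if it takes over 112 s, if anything falls off the work surface, if the arm or the gripper's body presses on something with over 40 N, if the wrist force passes 120 N, or if a joint passes its speed limit or range.

### The arm

A 6-joint arm with a two-finger parallel gripper is mounted at the origin on the work surface. World frame = base frame: x ahead of the robot, y to its left, z up, the work surface at z = 0. Lengths are in m, angles in rad, forces in N, time in s.
With the tool pointing down it reaches from about 0.35 to 0.775 m from the base axis. Payload 5.5 kg.
Tool frame: the origin (TCP) lies midway between the tips of the shut fingers; the grasp point (between the pads) lies 19 mm behind it; z points along the fingers, y is the line along which they close (so a half turn about z gives the same grasp; the last joint's range is limited). The gripper opens to 85 mm and grips with 20 to 120 N. Pads are 22 mm wide; open, the fingers measure 114 mm over their backs; the gripper's body (76 mm by 85 mm) begins 54 mm behind the grasp point. The pads swing forward as they close: fully open they stand 13 mm farther back than shut.
Start: joints at [1.009, 0.313, 0.046, 1.304, 0, 1.431], TCP at [0.235, 0.525, 0.205] pointing down, gripper open.
Joint ranges: [-2.76, 2.76], [-0.86, 1.69], [-1.03, 1.26], [-2.2, 2.34], [-1.47, 1.5], [-3.14, 3.14]. Speed limits (rad/s): [2.57, 2.57, 3.14, 3.14, 3.14, 3.14].

### API

Orientations are given as a unit quaternion [w, x, y, z].
In Python, from workcell import env gives the robot as it stands. The module is installed in compiled form; this text tells all that it offers.
- The arm moves only by the tool servo_tool, never from a script. Its argument "increments" is a list of rows, each an object of numbers: "grip": the closure, from 0 (fully open) to 1 (shut); "x", "y", "z": the shift along the tool's x, y, z in mm; "roll": the turn about the tool's z in degrees. In form: [{"grip": .., "x": .., "y": .., "z": .., "roll": ..}, ...]. A call has 1 to 5 rows; each row shifts and turns the commanded pose from where the row before left it, along the tool's axes as they then stand; what a row does not reach is not made up. A row lasts 1/12 s, in which the tool goes at most 41.7 mm and 7.16 degrees, less where a joint would pass 70% of its speed; a pose out of reach is approached as far as the arm can. A call is refused whole if a number of a shift passes 41.7 or a number of a turn 7.16, either way. A call with a gripper value outside its range is refused whole. The fingers move at their own pace and stop on an object; "grip_force" is the grip in N (left out, the last holds). Time passes only in rows, so rows that do not move let the fingers close. It gives the time, the measured TCP pose, the force, the opening and the grip force at its end, in the units of the state.
- env.get_state(): the state, without advancing time (a new reading comes with each control period).
- env.read_camera(name): name is "side" or "top"; returns the picture (420x560x3 uint8, red, green, blue); there is no depth.
- env.get_calibration(name): a dict with "vertical_fov" (degrees; the focal length in pixels is half the picture's height over the tangent of half this angle, whatever the lens; pixels are square), "cx", "cy" (the principal point, pixels), "rvec" (rotation vector, rad) and "tvec" (3), from world to camera coordinates, as OpenCV has them. Camera axes: x right, y down, z forward; pixel columns grow to the right and rows downward; lengths in m; the calibration is good to about 2 mm. A picture is of the moment at which its call begins. get_calibration takes no time and is no camera call.
- env.hand_in(): hands the job in; it is judged then, once.
The state is a dict: "clock": time; "joint_pos": joint angles; "qvel": joint speeds; "tau": joint torques, N m; "tcp_pos": TCP position; "orientation": TCP orientation; "wrist_force": force on the tool from outside, world axes, zero at the start; "ft_torque": the same for the moment, N m; "finger_gap": finger opening in m; "grip_force": force on a finger pad.
Only numpy, scipy, OpenCV 4.12 (cv2) and the standard library are available. Lean on these libraries where they do the work, as an engineer would, in place of code of your own. Each camera call takes 0.05 s, during which the arm holds its last target. There are 200 camera calls.

## Working session

There is one attempt and no reset: what is moved stays moved. The work goes in short steps, Python scripts to look and compute and a tool call to move; the robot and the scene stay as the last step left them, time stands still between calls to the robot, and variables do not carry over. Pictures are saved under pics/ and viewed, at most 14 in all, crops included, and the job is handed in when it is done.

Besides the shell and the picture viewer there is one more tool, called after "Request:" as name([rows], argument=value, ...), one row to a line, values as JSON. servo_tool: Moves the arm, as the interface text tells. Its arguments: {"type":"object","properties":{"increments":{"type":"array"},"grip_force":{"type":"number"}},"required":["increments"]}

```bash
mkdir -p pics; python3 - <<'E'
from workcell import env
import cv2
s=env.get_state();print({k:s[k] for k in("clock","tcp_pos","orientation","wrist_force","finger_gap")})
for n in("top","side"):
    im=env.read_camera(n);cv2.imwrite(f"pics/{n}0.png",im[:,:,::-1]);print(n,env.get_calibration(n))
E
```

```text
{'clock': 0.0, 'tcp_pos': array([0.2351103 , 0.52412965, 0.2037038 ]), 'orientation': array([-3.12071906e-04,  2.09334222e-01,  9.77843733e-01, -8.48503466e-04]), 'wrist_force': array([ 0.48265222,  0.17274795, -0.42290797]), 'finger_gap': 0.08558713738427254}
top {'vertical_fov': 49.78796982575683, 'cx': 285.29652648927214, 'cy': 206.98703500219005, 'rvec': array([ 2.19078112, -2.19023324,  0.06537845]), 'tvec': array([0.02562548, 0.52849099, 1.22130985])}
side {'vertical_fov': 56.16816874962201, 'cx': 277.90800786509726, 'cy': 212.9590432839052, 'rvec': array([ 2.25058612, -0.30033851,  0.11087656]), 'tvec': array([-0.52560537,  0.15890251,  0.94707463])}
```

View pics/top0.png

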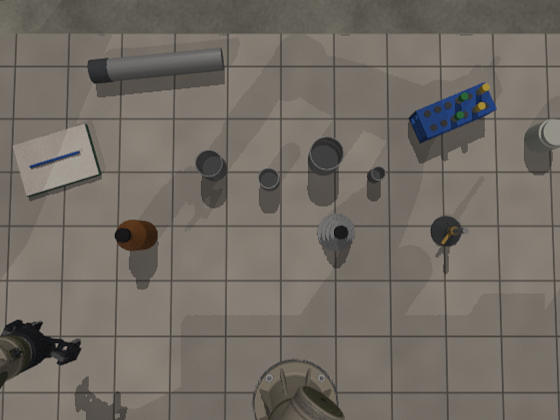

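View pics/side0.png

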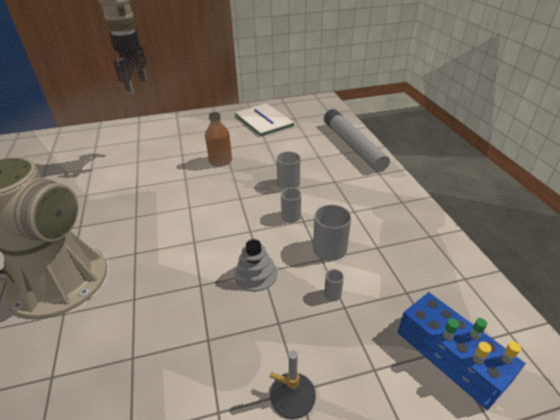

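Top view: large can ≈(210,164), medium (268,179), largest (326,155), small (376,174), stack grip ≈(341,232), burner (446,231), bottle (136,235). Zooming in for the rims.

```bash
python3 - <<'E'
import cv2
im=cv2.imread("pics/top0.png")
c=cv2.resize(im[130:260,190:390],None,fx=4,fy=4,interpolation=cv2.INTER_CUBIC)
cv2.imwrite("pics/c0.png",c)
im=cv2.imread("pics/side0.png")
c=cv2.resize(im[145:305,225:360],None,fx=3.7,fy=3.7,interpolation=cv2.INTER_CUBIC)
cv2.imwrite("pics/c1.png",c)
E
```

```text
(no output)
```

View pics/c0.png

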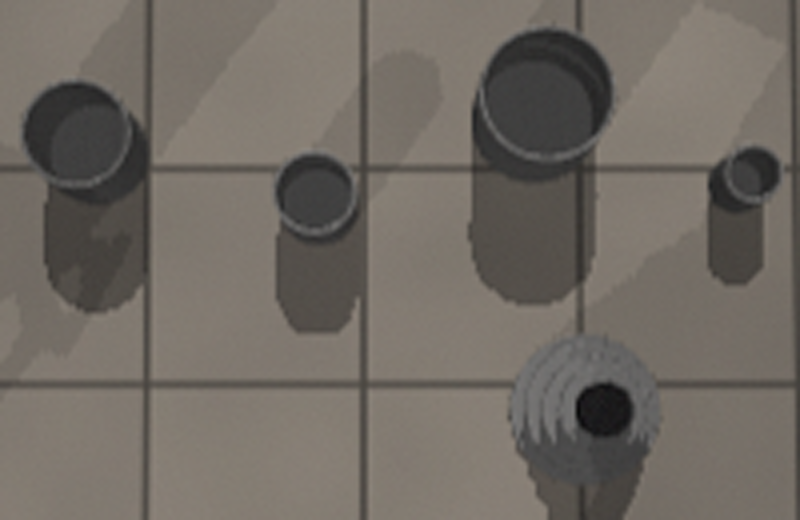

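View pics/c1.png

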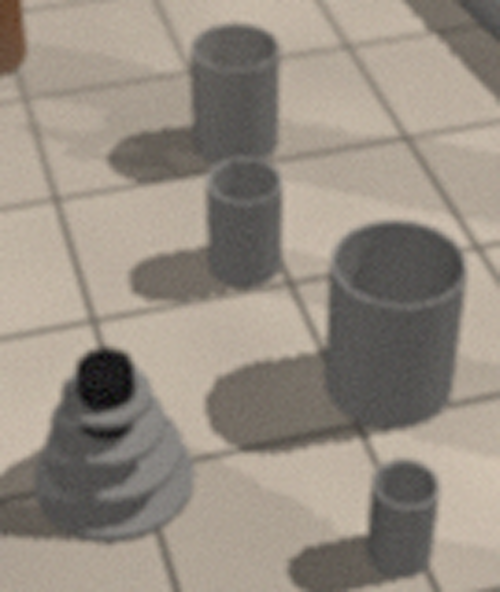

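Crops: rim centres (4x crop) large (76.5,133.5), medium (316.5,195), largest (546.5,93.5), small (752.5,175), grip top (605,409). Side crop: large (236,49), medium (244,181), largest (397,265), small (404,485), grip top (105,365).

```bash
cat >h.py <<'E'
import cv2,numpy as np
from workcell import env
def cal(n):
    c=env.get_calibration(n);f=210/np.tan(np.radians(c["vertical_fov"])/2)
    R=cv2.Rodrigues(c["rvec"])[0];return f,c["cx"],c["cy"],R,c["tvec"]
def ray(n,u,v,z):
    f,cx,cy,R,t=cal(n);d=R.T@np.array([(u-cx)/f,(v-cy)/f,1]);o=-R.T@t
    return o+d*(z-o[2])/d[2]
def proj(n,p):
    f,cx,cy,R,t=cal(n);q=R@np.array(p)+t;return np.array([f*q[0]/q[2]+cx,f*q[1]/q[2]+cy])
E
python3 - <<'E'
from h import *
np.set_printoptions(precision=4,suppress=True)
# name: z, top box, side centre
D={"large":(.095,22,131,80,187,236,49),"med":(.08,275,358,151,238,244,181),"largest":(.11,479,614,26,161,397,265),
"small":(.065,723,782,145,205,404,485),"grip":(.104,576,634,381,437,105,365),"plate0":(.006,508,661,350,489,0,0)}
T=lambda x,s,o:(x+.5)/s-.5+o
for k,(z,a,b,c,d,e,f) in D.items():
    x=T((a+b)/2,4,190);y=T((c+d)/2,4,130)
    p=ray("top",x,y,z);w=ray("top",T(a,4,190),y,z)-ray("top",T(b,4,190),y,z)
    h=ray("top",x,T(c,4,130),z)-ray("top",x,T(d,4,130),z)
    q=ray("side",T(e,3.7,225),T(f,3.7,145),z)
    print(k,p,"diam",np.linalg.norm(w),np.linalg.norm(h),"side",q)
for n,u,v in(("burner",446,231),("bottle",143,235)):print(n,ray("top",u,v,.05))
E
```

```text
large [0.6371 0.2228 0.095 ] diam 0.0701603012193679 0.06940224957820545 side [0.6351 0.2203 0.095 ]
med [0.5995 0.0688 0.08  ] diam 0.05399885644120874 0.05692140002821099 side [0.5985 0.0698 0.08  ]
largest [ 0.6604 -0.0785  0.11  ] diam 0.08585628421927836 0.0866428375917183 side [ 0.6571 -0.0814  0.11  ]
small [ 0.6144 -0.218   0.065 ] diam 0.038890454948696924 0.03980797320131461 side [ 0.6125 -0.22    0.065 ]
grip [ 0.4601 -0.115   0.104 ] diam 0.0366901820565177 0.03537566474113515 side [ 0.4586 -0.1136  0.104 ]
plate0 [ 0.4534 -0.1128  0.006 ] diam 0.10502077430717714 0.09524422463565946 side [0.479  0.5077 0.006 ]
burner [ 0.4628 -0.4001  0.05  ]
bottle [0.452  0.4027 0.05  ]
```

Request:
servo_tool([
  {"grip": 0, "roll": -7},
  {"grip": 0, "roll": -7},
  {"grip": 0, "roll": -7},
  {"grip": 0, "roll": -3.2},
  {"grip": 0},
])

```text
invalid input at $.increments[0]: expected keys grip, x, y, z, roll
```

Request:
servo_tool([
  {"grip": 0, "x": 0, "y": 0, "z": 0, "roll": -7},
  {"grip": 0, "x": 0, "y": 0, "z": 0, "roll": -7},
  {"grip": 0, "x": 0, "y": 0, "z": 0, "roll": -7},
  {"grip": 0, "x": 0, "y": 0, "z": 0, "roll": -3.2},
  {"grip": 0, "x": 0, "y": 0, "z": 0, "roll": 0},
], grip_force=50)

```text
clock: 0.52
tcp_pos: [0.2353, 0.5244, 0.2041]
orientation: [-0.0, -0.001, 1.0, -0.0]
wrist_force: [0.5, 0.6, 0.1]
finger_gap: 0.0856
grip_force: 0.0
```

Request:
servo_tool([
  {"grip": 0.2, "x": -12.5, "y": -35.5, "z": 0, "roll": 0},
  {"grip": 0.2, "x": -12.5, "y": -35.5, "z": 0, "roll": 0},
  {"grip": 0.2, "x": -12.5, "y": -35.5, "z": 0, "roll": 0},
  {"grip": 0.2, "x": -12.5, "y": -35.5, "z": 0, "roll": 0},
  {"grip": 0.2, "x": -12.5, "y": -35.5, "z": 0, "roll": 0},
])

```text
clock: 0.93
tcp_pos: [0.2979, 0.3455, 0.2043]
orientation: [-0.0, 0.0, 1.0, -0.0]
wrist_force: [0.7, -0.3, 0.3]
finger_gap: 0.0684
grip_force: 0.0
```

Request:
servo_tool([
  {"grip": 0.2, "x": -12.5, "y": -35.5, "z": 0, "roll": 0},
  {"grip": 0.2, "x": -12.5, "y": -35.5, "z": 0, "roll": 0},
  {"grip": 0.2, "x": -12.5, "y": -35.5, "z": 0, "roll": 0},
  {"grip": 0.2, "x": -12.5, "y": -35.5, "z": 0, "roll": 0},
  {"grip": 0.2, "x": -12.5, "y": -35.5, "z": 0, "roll": 0},
])

```text
clock: 1.35
tcp_pos: [0.3606, 0.168, 0.2046]
orientation: [0.0, 0.001, 1.0, 0.0]
wrist_force: [1.8, -0.2, 0.8]
finger_gap: 0.0681
grip_force: 0.0
```

Request:
servo_tool([
  {"grip": 0.2, "x": -12.5, "y": -35.5, "z": 0, "roll": 0},
  {"grip": 0.2, "x": -12.5, "y": -35.5, "z": 0, "roll": 0},
  {"grip": 0.2, "x": -12.5, "y": -35.5, "z": 0, "roll": 0},
  {"grip": 0.2, "x": -12.5, "y": -35.5, "z": 0, "roll": 0},
  {"grip": 0.2, "x": -12.5, "y": -35.5, "z": 0, "roll": 0},
])

```text
clock: 1.77
tcp_pos: [0.4233, -0.0097, 0.2046]
orientation: [0.0, 0.001, 1.0, 0.0]
wrist_force: [1.3, -0.3, 0.7]
finger_gap: 0.068
grip_force: 0.0
```

Request:
servo_tool([
  {"grip": 0.2, "x": -12.5, "y": -35.5, "z": 0, "roll": 0},
  {"grip": 0.2, "x": -12.5, "y": -35.5, "z": 0, "roll": 0},
  {"grip": 0.2, "x": -12.5, "y": -35.5, "z": 0, "roll": 0},
  {"grip": 0.2, "x": 0, "y": 0, "z": 0, "roll": 0},
  {"grip": 0.2, "x": 0, "y": 0, "z": 0, "roll": 0},
])

```text
clock: 2.18
tcp_pos: [0.4609, -0.1159, 0.2039]
orientation: [-0.001, 0.002, 1.0, 0.0]
wrist_force: [0.5, -0.0, -1.3]
finger_gap: 0.0684
grip_force: 0.0
```

Request:
servo_tool([
  {"grip": 0.2, "x": 0.7, "y": 0.8, "z": 35, "roll": 0},
  {"grip": 0.2, "x": 0.7, "y": 0.7, "z": 35, "roll": 0},
  {"grip": 0.2, "x": 0, "y": 0, "z": 30, "roll": 0},
  {"grip": 0.2, "x": 0, "y": 0, "z": 12, "roll": 0},
  {"grip": 0.2, "x": 0, "y": 0, "z": 5, "roll": 0},
])

```text
clock: 2.6
tcp_pos: [0.4566, -0.1102, 0.085]
orientation: [-0.003, -0.001, 1.0, 0.001]
wrist_force: [0.2, -0.4, 0.2]
finger_gap: 0.0681
grip_force: 0.0
```

```bash
python3 - <<'E'
from h import *
print(env.get_state()["tcp_pos"])
im=env.read_camera("side")[:,:,::-1]
cv2.imwrite("pics/s1.png",cv2.resize(im[150:310,190:390],None,fx=3.5,fy=3.5,interpolation=cv2.INTER_CUBIC))
E
```

```text
[ 0.45657136 -0.11024162  0.08496238]
```

View pics/s1.png

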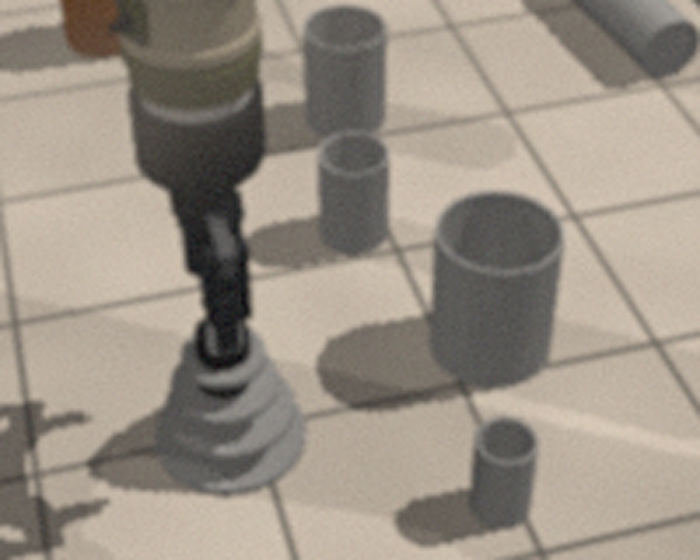

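The gripper straddles the top grip (finger at crop (225,330)). TCP seems in transient; let it settle before closing.

Request:
servo_tool([
  {"grip": 0.2, "x": 0, "y": 0, "z": 0, "roll": 0},
  {"grip": 0.2, "x": 0, "y": 0, "z": 0, "roll": 0},
  {"grip": 0.2, "x": 0, "y": 0, "z": 0, "roll": 0},
])

```text
clock: 2.9
tcp_pos: [0.4606, -0.1129, 0.0891]
orientation: [0.001, -0.0, 1.0, -0.0]
wrist_force: [1.2, 0.1, 0.1]
finger_gap: 0.0683
grip_force: 0.0
```

Request:
servo_tool([
  {"grip": 0.2, "x": 0.6, "y": -1.4, "z": 2, "roll": 0},
  {"grip": 0.35, "x": 0, "y": 0, "z": 0, "roll": 0},
  {"grip": 0.45, "x": 0, "y": 0, "z": 0, "roll": 0},
  {"grip": 0.55, "x": 0, "y": 0, "z": 0, "roll": 0},
  {"grip": 0.7, "x": 0, "y": 0, "z": 0, "roll": 0},
])

```text
clock: 3.32
tcp_pos: [0.4588, -0.1142, 0.0857]
orientation: [0.0, -0.0, 1.0, 0.0]
wrist_force: [0.2, -0.3, 0.3]
finger_gap: 0.0276
grip_force: 0.0
```

Request:
servo_tool([
  {"grip": 0.9, "x": 0, "y": 0, "z": 0, "roll": 0},
  {"grip": 0.9, "x": 0, "y": 0, "z": 0, "roll": 0},
  {"grip": 0.9, "x": 0, "y": 0, "z": 0, "roll": 0},
])

```text
clock: 3.57
tcp_pos: [0.4588, -0.1141, 0.0856]
orientation: [-0.0, -0.0, 1.0, 0.0]
wrist_force: [0.3, -0.1, 0.3]
finger_gap: 0.0083
grip_force: 0.0
```

```bash
python3 - <<'E'
from h import *
a=env.read_camera("side")[:,:,::-1];b=env.read_camera("top")[:,:,::-1]
r=lambda m:cv2.resize(m,None,fx=4,fy=4,interpolation=cv2.INTER_CUBIC)
cv2.imwrite("pics/s2.png",np.hstack([r(a[190:300,205:305]),r(b[180:290,290:390])]))
p=env.get_state()["tcp_pos"];print(p,proj("side",p),proj("top",p),proj("side",[.4595,-.1143,.104]))
E
```

```text
[ 0.4588094  -0.11412585  0.08556781] [253.67899602 249.26365837] [339.68047362 232.41890265] [253.49494047 243.41535192]
```

View pics/s2.png

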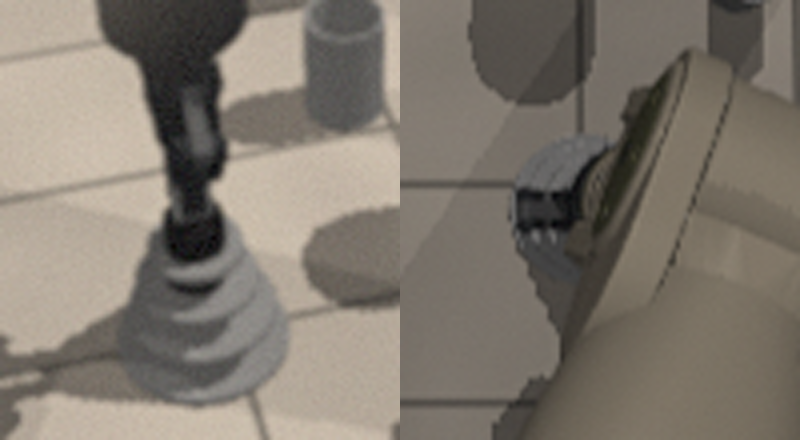

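The fingers end right at the grip's top (side ≈(254,242)), not around it; the stack is undisturbed. Checking the TCP against the images.

```bash
python3 - <<'E'
from h import *
np.set_printoptions(precision=1,suppress=True)
print("s1 near tip",proj("side",[.4566,-.110-.04,.085+.008]))
for z in(.204,.217,.23):print([proj(c,[.2351+s*.045*.41,.5241+s*.045*.91,z]) for c in("side","top") for s in(-1,1)])
s=env.get_state();print(s["joint_pos"],s["tcp_pos"],s["wrist_force"])
a=cv2.imread("pics/side0.png")[0:110,80:180];b=cv2.imread("pics/top0.png")[310:410,0:100]
r=lambda m:cv2.resize(m,(400,400),interpolation=cv2.INTER_CUBIC)
cv2.imwrite("pics/s3.png",np.hstack([r(a[10:110]),r(b)]))
E
```

```text
s1 near tip [255.9 258.3]
[array([134.6, 104.7]), array([146.8,  92.9]), array([ 84.5, 338.6]), array([ 49. , 322.2])]
[array([133.5, 100.7]), array([145.8,  89. ]), array([ 81.9, 339.9]), array([ 46. , 323.3])]
[array([132.4,  96.6]), array([144.9,  85.1]), array([ 79.3, 341.3]), array([ 42.9, 324.4])]
[-0.4  0.2 -0.4  1.   0.  -0.4] [ 0.5 -0.1  0.1] [ 0.   0.9 -0. ]
```

View pics/s3.png

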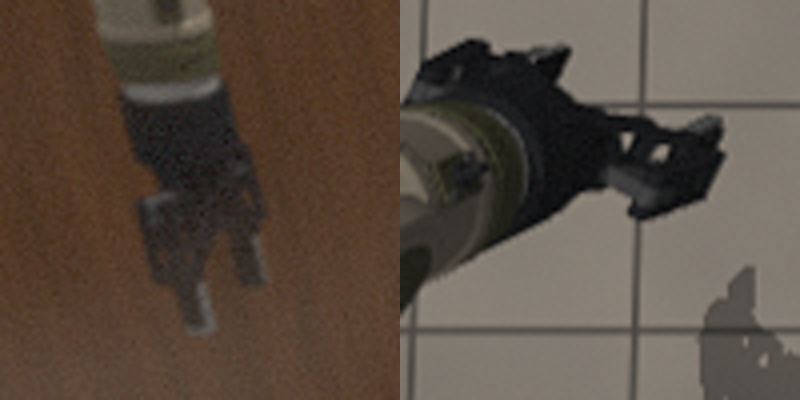

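The visible finger tips sit ~20–25 mm higher than the reported TCP (start picture too: near tip at (131,92) against (133,101) predicted). Opening and descending 18 mm more is safe either way (fingers clear the small plate and are above the medium one), and the closing gap will tell: 36 = grip, 56 = plate.

Request:
servo_tool([
  {"grip": 0.2, "x": 0, "y": 0, "z": 0, "roll": 0},
  {"grip": 0.2, "x": 0, "y": 0, "z": 0, "roll": 0},
  {"grip": 0.2, "x": 0, "y": 0, "z": 0, "roll": 0},
  {"grip": 0.2, "x": 0, "y": 0, "z": 0, "roll": 0},
  {"grip": 0.2, "x": 0, "y": 0, "z": 0, "roll": 0},
])

```text
clock: 4.08
tcp_pos: [0.4588, -0.1141, 0.0856]
orientation: [0.0, -0.0, 1.0, 0.0]
wrist_force: [0.5, -1.5, -0.5]
finger_gap: 0.0679
grip_force: 0.0
```

Request:
servo_tool([
  {"grip": 0.2, "x": 0, "y": 0, "z": 6, "roll": 0},
  {"grip": 0.2, "x": 0, "y": 0, "z": 6, "roll": 0},
  {"grip": 0.2, "x": 0, "y": 0, "z": 6, "roll": 0},
  {"grip": 0.2, "x": 0, "y": 0, "z": 0, "roll": 0},
  {"grip": 0.2, "x": 0, "y": 0, "z": 0, "roll": 0},
])

```text
clock: 4.5
tcp_pos: [0.4581, -0.1138, 0.0668]
orientation: [-0.001, -0.0, 1.0, 0.0]
wrist_force: [-0.5, 0.8, -0.3]
finger_gap: 0.0681
grip_force: 0.0
```

Request:
servo_tool([
  {"grip": 0.3, "x": 0, "y": 0, "z": 0, "roll": 0},
  {"grip": 0.4, "x": 0, "y": 0, "z": 0, "roll": 0},
  {"grip": 0.5, "x": 0, "y": 0, "z": 0, "roll": 0},
  {"grip": 0.6, "x": 0, "y": 0, "z": 0, "roll": 0},
  {"grip": 0.6, "x": 0, "y": 0, "z": 0, "roll": 0},
], grip_force=25)

```text
clock: 4.92
tcp_pos: [0.4592, -0.1144, 0.068]
orientation: [0.0, -0.0, 1.0, -0.0]
wrist_force: [-0.3, -1.1, 1.8]
finger_gap: 0.0346
grip_force: 22.5
```

Gripped at 34.6 mm gap: it's the grip, so reported TCP z is ~20 mm too low. Lift.

Request:
servo_tool([
  {"grip": 0.8, "x": 0, "y": 0, "z": 0, "roll": 0},
  {"grip": 0.8, "x": 0, "y": 0, "z": 0, "roll": 0},
  {"grip": 0.8, "x": 0, "y": 0, "z": -5, "roll": 0},
  {"grip": 0.8, "x": 0, "y": 0, "z": -15, "roll": 0},
  {"grip": 0.8, "x": 0, "y": 0, "z": -30, "roll": 0},
], grip_force=60)

```text
clock: 5.33
tcp_pos: [0.4559, -0.1128, 0.1151]
orientation: [-0.003, -0.0, 1.0, 0.002]
wrist_force: [0.6, -0.2, 0.1]
finger_gap: 0.033
grip_force: 59.8
```

Request:
servo_tool([
  {"grip": 0.8, "x": 0, "y": 0, "z": -20, "roll": 0},
  {"grip": 0.8, "x": 0, "y": 0, "z": 0, "roll": 0},
  {"grip": 0.8, "x": 0, "y": 0, "z": 0, "roll": 0},
  {"grip": 0.8, "x": 0, "y": 0, "z": 0, "roll": 0},
])

```text
clock: 5.67
tcp_pos: [0.4583, -0.1138, 0.1368]
orientation: [-0.0, -0.0, 1.0, 0.0]
wrist_force: [0.2, 0.4, -1.5]
finger_gap: 0.0325
grip_force: 59.8
```

```bash
python3 - <<'E'
from h import *
s=env.get_state();p=s["tcp_pos"];print(p,s["joint_pos"],proj("side",p),proj("side",[.4595,-.1143,.148]),proj("side",[.4595,-.1143,.078]))
a=env.read_camera("side")[:,:,::-1]
cv2.imwrite("pics/s4.png",cv2.resize(a[190:300,205:305],None,fx=5,fy=5,interpolation=cv2.INTER_CUBIC))
E
```

```text
[ 0.45825262 -0.11381105  0.13683758] [-4.13838406e-01  1.50265402e-01 -3.34465517e-01  1.08717430e+00
  2.20297151e-04 -4.14480977e-01] [251.96541952 232.56854048] [252.2479742  228.81257927] [254.19476276 251.61071853]
```

View pics/s4.png

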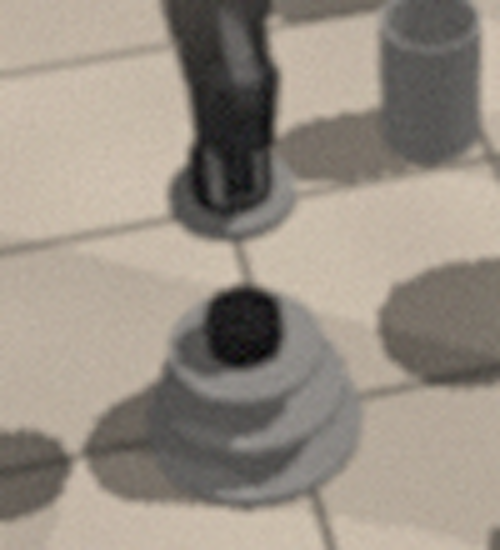

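Small lid hangs flat in the fingers at crop (233,197), remaining stack's grip (medium) at (245,300). Reported TCP z + 10 mm = lid underside. Moving over the small canister.

Request:
servo_tool([
  {"grip": 0.8, "x": -20, "y": -13, "z": 0, "roll": 0},
  {"grip": 0.8, "x": -30, "y": -20, "z": 0, "roll": 0},
  {"grip": 0.8, "x": -35, "y": -24, "z": 0, "roll": 0},
  {"grip": 0.8, "x": -35, "y": -24, "z": 0, "roll": 0},
  {"grip": 0.8, "x": -25, "y": -17, "z": 0, "roll": 0},
])

```text
clock: 6.13
tcp_pos: [0.6042, -0.2127, 0.1355]
orientation: [-0.001, -0.0, 1.0, 0.0]
wrist_force: [0.5, -0.1, -1.1]
finger_gap: 0.0326
grip_force: 59.8
```

Request:
servo_tool([
  {"grip": 0.8, "x": -10, "y": -7, "z": 10, "roll": 0},
  {"grip": 0.8, "x": 0, "y": 0, "z": 25, "roll": 0},
  {"grip": 0.8, "x": 0, "y": 0, "z": 15, "roll": 0},
  {"grip": 0.8, "x": 0, "y": 0, "z": 10, "roll": 0},
  {"grip": 0.8, "x": 0, "y": 0, "z": 0, "roll": 0},
])

```text
clock: 6.55
tcp_pos: [0.6098, -0.2168, 0.0731]
orientation: [-0.003, -0.0, 1.0, 0.002]
wrist_force: [-0.3, 0.3, -0.9]
finger_gap: 0.0327
grip_force: 59.8
```

Request:
servo_tool([
  {"grip": 0.8, "x": 0, "y": 0, "z": 0, "roll": 0},
  {"grip": 0.8, "x": 0, "y": 0, "z": 0, "roll": 0},
  {"grip": 0.8, "x": 0, "y": 0, "z": 0, "roll": 0},
])

```text
clock: 6.8
tcp_pos: [0.6134, -0.2184, 0.079]
orientation: [0.001, -0.0, 1.0, -0.0]
wrist_force: [-0.3, 0.8, -1.8]
finger_gap: 0.0327
grip_force: 59.8
```

```bash
python3 - <<'E'
from h import *
s=env.get_state();p=s["tcp_pos"];print(p,proj("side",[.6135,-.219,.065]),proj("side",[.6135,-.219,p[2]+.016]))
a=env.read_camera("side")[:,:,::-1];b=env.read_camera("top")[:,:,::-1]
r=lambda m:cv2.resize(m,None,fx=4,fy=4,interpolation=cv2.INTER_CUBIC)
cv2.imwrite("pics/s5.png",np.hstack([r(a[220:330,280:380]),r(b[120:230,310:410])]))
# stack: top black disc of medium grip, seen by both
for n,im,bx,z in(("side",a,(230,270,230,275),.078),("top",b,(320,360,215,250),.078)):
    x0,x1,y0,y1=bx;m=(im[y0:y1,x0:x1].max(2)<38).astype(np.uint8)
    k,l,st,c=cv2.connectedComponentsWithStats(m)
    for i in range(1,k):
        if st[i,4]>20:print(n,st[i],c[i]+[x0,y0],ray(n,*(c[i]+[x0,y0]),z))
E
```

```text
[ 0.61338999 -0.21842805  0.07904853] [334.10938627 275.2792882 ] [335.10751503 265.8502135 ]
side [ 17  19  13  14 138] [253.05797101 255.52173913] [ 0.45448305 -0.12561884  0.078     ]
top [ 13  12  13  12 132] [338.93939394 232.42424242] [ 0.45882671 -0.11311159  0.078     ]
```

View pics/s5.png

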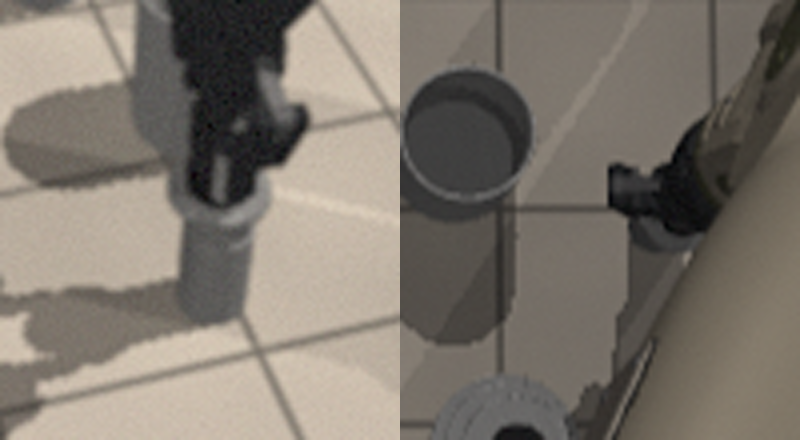

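Lid sits centred over the small canister in the side view (lid centre crop x≈220 vs rim 218). Descend gently.

Request:
servo_tool([
  {"grip": 0.8, "x": 0, "y": 0, "z": 5, "roll": 0},
  {"grip": 0.8, "x": 0, "y": 0, "z": 5, "roll": 0},
  {"grip": 0.8, "x": 0, "y": 0, "z": 4, "roll": 0},
  {"grip": 0.8, "x": 0, "y": 0, "z": 3, "roll": 0},
  {"grip": 0.8, "x": 0, "y": 0, "z": 2, "roll": 0},
])

```text
clock: 7.32
tcp_pos: [0.6121, -0.2179, 0.0577]
orientation: [-0.0, -0.0, 1.0, 0.0]
wrist_force: [-0.1, 0.3, -1.9]
finger_gap: 0.033
grip_force: 59.8
```

Request:
servo_tool([
  {"grip": 0.8, "x": 0, "y": 0, "z": 1, "roll": 0},
  {"grip": 0.8, "x": 0, "y": 0, "z": 1, "roll": 0},
  {"grip": 0.8, "x": 0, "y": 0, "z": 0.5, "roll": 0},
  {"grip": 0.8, "x": 0, "y": 0, "z": 0, "roll": 0},
  {"grip": 0.8, "x": 0, "y": 0, "z": 0, "roll": 0},
])

```text
clock: 7.73
tcp_pos: [0.6127, -0.2182, 0.0562]
orientation: [0.0, -0.0, 1.0, -0.0]
wrist_force: [0.3, 0.3, -0.1]
finger_gap: 0.0332
grip_force: 59.8
```

Request:
servo_tool([
  {"grip": 0.8, "x": 0, "y": 0, "z": 0.7, "roll": 0},
  {"grip": 0.8, "x": 0, "y": 0, "z": 0.7, "roll": 0},
  {"grip": 0.8, "x": 0, "y": 0, "z": 0, "roll": 0},
])

```text
clock: 7.98
tcp_pos: [0.6129, -0.2182, 0.0554]
orientation: [0.0, -0.0, 1.0, -0.0]
wrist_force: [-0.9, 1.0, 4.1]
finger_gap: 0.0333
grip_force: 60.3
```

Contact (4 N) at the expected height. Release, rise.

Request:
servo_tool([
  {"grip": 0.5, "x": 0, "y": 0, "z": 0, "roll": 0},
  {"grip": 0.4, "x": 0, "y": 0, "z": 0, "roll": 0},
  {"grip": 0.2, "x": 0, "y": 0, "z": 0, "roll": 0},
  {"grip": 0.2, "x": 0, "y": 0, "z": 0, "roll": 0},
  {"grip": 0.2, "x": 0, "y": 0, "z": 0, "roll": 0},
])

```text
clock: 8.4
tcp_pos: [0.6125, -0.2181, 0.0545]
orientation: [-0.0, -0.0, 1.0, 0.0]
wrist_force: [0.5, -0.0, 0.4]
finger_gap: 0.068
grip_force: 0.0
```

Request:
servo_tool([
  {"grip": 0.2, "x": 0, "y": 0, "z": -5, "roll": 0},
  {"grip": 0.2, "x": 0, "y": 0, "z": -10, "roll": 0},
  {"grip": 0.2, "x": 0, "y": 0, "z": -25, "roll": 0},
  {"grip": 0.2, "x": 20, "y": 13, "z": -25, "roll": 0},
  {"grip": 0.2, "x": 35, "y": 23, "z": 0, "roll": 0},
])

```text
clock: 8.82
tcp_pos: [0.5635, -0.1859, 0.1255]
orientation: [0.006, 0.0, 1.0, -0.003]
wrist_force: [0.9, -0.4, 2.0]
finger_gap: 0.0684
grip_force: 0.0
```

Request:
servo_tool([
  {"grip": 0.2, "x": 35, "y": 24, "z": 0, "roll": 0},
  {"grip": 0.2, "x": 35, "y": 24, "z": 0, "roll": 0},
  {"grip": 0.2, "x": 25, "y": 17, "z": 0, "roll": 0},
  {"grip": 0.2, "x": 4, "y": 3, "z": 0, "roll": 0},
  {"grip": 0.2, "x": 0, "y": 0, "z": 0, "roll": 0},
])

```text
clock: 9.23
tcp_pos: [0.4588, -0.1142, 0.121]
orientation: [0.001, -0.001, 1.0, -0.0]
wrist_force: [1.0, -0.3, 0.2]
finger_gap: 0.0684
grip_force: 0.0
```

```bash
python3 - <<'E'
from h import *
s=env.get_state();p=s["tcp_pos"];print(p)
a=env.read_camera("side")[:,:,::-1];b=env.read_camera("top")[:,:,::-1]
cv2.imwrite("pics/side6.png",a);cv2.imwrite("pics/top6.png",b)
print(proj("top",[.6135,-.219,.091]),proj("side",[.6135,-.219,.091]))
for n,im,z,t in(("side",a,.091,[.6135,-.219,.091]),("top",b,.091,[.6135,-.219,.091])):
    u,v=proj(n,t).astype(int);x0,y0=u-12,v-12;g=im[y0:y0+25,x0:x0+25].max(2);m=(g<40).astype(np.uint8)
    k,l,st,c=cv2.connectedComponentsWithStats(m)
    for i in range(1,k):
        if st[i,4]>20:print(n,st[i],c[i]+[x0,y0],ray(n,*(c[i]+[x0,y0]),z))
r=lambda m:cv2.resize(m,None,fx=4,fy=4,interpolation=cv2.INTER_CUBIC)
cv2.imwrite("pics/s6.png",np.hstack([r(a[220:330,280:380]),r(b[130:240,305:405])]))
E
```

```text
[ 0.45882276 -0.11418292  0.12098331]
[380.17349631 172.35764615] [334.97034868 267.14598994]
side [  4   8  16  16 191] [333.39790576 270.52356021] [ 0.60690746 -0.22702341  0.091     ]
top [  4   7  14  13 145] [378.86896552 173.08275862] [ 0.61161703 -0.21561244  0.091     ]
```

View pics/s6.png

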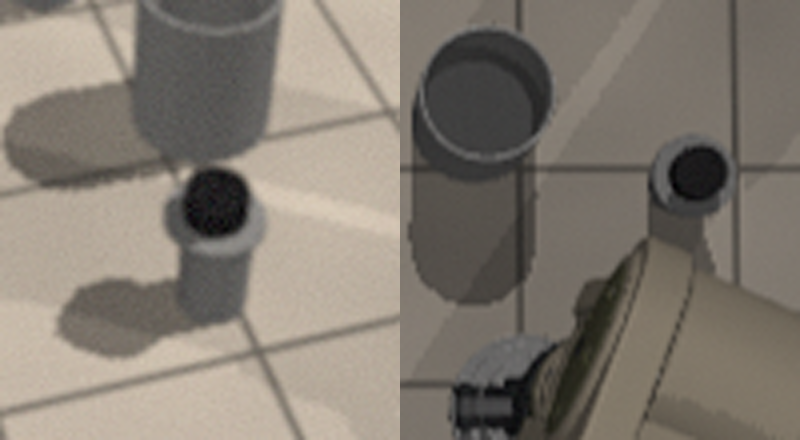

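Small lid is seated, centred to about 1 mm (lid centre top (378,173), grip (379.2,172.5)). Next: medium lid, TCP z 0.042.

Request:
servo_tool([
  {"grip": 0.2, "x": 0, "y": 0.5, "z": 25, "roll": 0},
  {"grip": 0.2, "x": 0, "y": 0, "z": 25, "roll": 0},
  {"grip": 0.2, "x": 0, "y": 0, "z": 13, "roll": 0},
  {"grip": 0.2, "x": 0, "y": 0, "z": 6, "roll": 0},
  {"grip": 0.2, "x": 0, "y": 0, "z": 3, "roll": 0},
], grip_force=25)

```text
clock: 9.75
tcp_pos: [0.4607, -0.1154, 0.0468]
orientation: [-0.0, 0.0, 1.0, 0.0]
wrist_force: [0.2, 0.0, -0.2]
finger_gap: 0.0685
grip_force: 0.0
```

Request:
servo_tool([
  {"grip": 0.2, "x": 0, "y": 0, "z": 2, "roll": 0},
  {"grip": 0.2, "x": 0, "y": 0, "z": 2, "roll": 0},
  {"grip": 0.2, "x": 0, "y": 0, "z": 2, "roll": 0},
  {"grip": 0.2, "x": 0, "y": 0, "z": 0, "roll": 0},
  {"grip": 0.2, "x": 0, "y": 0, "z": 0, "roll": 0},
])

```text
clock: 10.17
tcp_pos: [0.4604, -0.1149, 0.0421]
orientation: [0.0, -0.0, 1.0, -0.0]
wrist_force: [0.2, -0.4, 1.3]
finger_gap: 0.0683
grip_force: 0.0
```

Request:
servo_tool([
  {"grip": 0.3, "x": 0.8, "y": 1, "z": 0, "roll": 0},
  {"grip": 0.4, "x": 0, "y": 0, "z": 0, "roll": 0},
  {"grip": 0.5, "x": 0, "y": 0, "z": 0, "roll": 0},
  {"grip": 0.6, "x": 0, "y": 0, "z": 0, "roll": 0},
  {"grip": 0.6, "x": 0, "y": 0, "z": 0, "roll": 0},
])

```text
clock: 10.58
tcp_pos: [0.4593, -0.1138, 0.042]
orientation: [0.0, -0.0, 1.0, -0.0]
wrist_force: [-1.8, 0.4, 3.2]
finger_gap: 0.0349
grip_force: 22.4
```

Request:
servo_tool([
  {"grip": 0.8, "x": 0, "y": 0, "z": 0, "roll": 0},
  {"grip": 0.8, "x": 0, "y": 0, "z": 0, "roll": 0},
  {"grip": 0.8, "x": 0, "y": 0, "z": -3, "roll": 0},
  {"grip": 0.8, "x": 0, "y": 0, "z": -10, "roll": 0},
  {"grip": 0.8, "x": 0, "y": 0, "z": -20, "roll": 0},
], grip_force=70)

```text
clock: 11.0
tcp_pos: [0.4572, -0.1129, 0.0734]
orientation: [-0.002, -0.0, 1.0, 0.001]
wrist_force: [0.1, -0.0, -0.8]
finger_gap: 0.0324
grip_force: 69.7
```

Request:
servo_tool([
  {"grip": 0.8, "x": 0, "y": 0, "z": -25, "roll": 0},
  {"grip": 0.8, "x": 0, "y": 0, "z": -20, "roll": 0},
  {"grip": 0.8, "x": 0, "y": 0, "z": -5, "roll": 0},
  {"grip": 0.8, "x": 0, "y": 0, "z": 0, "roll": 0},
  {"grip": 0.8, "x": 0, "y": 0, "z": 0, "roll": 0},
])

```text
clock: 11.42
tcp_pos: [0.459, -0.1137, 0.1243]
orientation: [0.0, -0.0, 1.0, 0.0]
wrist_force: [-0.2, -0.5, -1.4]
finger_gap: 0.0325
grip_force: 69.7
```

Request:
servo_tool([
  {"grip": 0.8, "x": -10, "y": 13, "z": 0, "roll": 0},
  {"grip": 0.8, "x": -18, "y": 24, "z": 0, "roll": 0},
  {"grip": 0.8, "x": -22, "y": 29, "z": 0, "roll": 0},
  {"grip": 0.8, "x": -22, "y": 29, "z": 0, "roll": 0},
  {"grip": 0.8, "x": -22, "y": 29, "z": 0, "roll": 0},
])

```text
clock: 11.83
tcp_pos: [0.5526, 0.0116, 0.1227]
orientation: [-0.002, 0.0, 1.0, 0.0]
wrist_force: [0.2, -1.0, -0.8]
finger_gap: 0.0327
grip_force: 69.8
```

Request:
servo_tool([
  {"grip": 0.8, "x": -20, "y": 26, "z": 0, "roll": 0},
  {"grip": 0.8, "x": -16, "y": 20, "z": 0, "roll": 0},
  {"grip": 0.8, "x": -10, "y": 13, "z": 0, "roll": 0},
  {"grip": 0.8, "x": 0, "y": 0, "z": 5, "roll": 0},
  {"grip": 0.8, "x": 0, "y": 0, "z": 10, "roll": 0},
])

```text
clock: 12.25
tcp_pos: [0.599, 0.07, 0.1082]
orientation: [-0.001, -0.001, 1.0, -0.0]
wrist_force: [0.2, 0.5, -1.6]
finger_gap: 0.0324
grip_force: 69.8
```

Request:
servo_tool([
  {"grip": 0.8, "x": 0, "y": 0, "z": 12, "roll": 0},
  {"grip": 0.8, "x": 0, "y": 0, "z": 7, "roll": 0},
  {"grip": 0.8, "x": 0, "y": 0, "z": 0, "roll": 0},
  {"grip": 0.8, "x": 0, "y": 0, "z": 0, "roll": 0},
  {"grip": 0.8, "x": 0, "y": 0, "z": 0, "roll": 0},
])

```text
clock: 12.67
tcp_pos: [0.5989, 0.0687, 0.0908]
orientation: [-0.0, 0.0, 1.0, 0.0]
wrist_force: [-0.0, 0.3, -1.1]
finger_gap: 0.0324
grip_force: 69.8
```

```bash
python3 - <<'E'
from h import *
s=env.get_state();p=s["tcp_pos"];print(p,proj("side",[*p[:2],p[2]+.016]),proj("side",[.599,.0693,.08]))
a=env.read_camera("side")[:,:,::-1];b=env.read_camera("top")[:,:,::-1]
r=lambda m:cv2.resize(m,None,fx=4,fy=4,interpolation=cv2.INTER_CUBIC)
cv2.imwrite("pics/s7.png",np.hstack([r(a[150:260,240:340]),r(b[130:240,220:320])]))
x0,x1,y0,y1=320,360,215,250;m=(b[y0:y1,x0:x1].max(2)<38).astype(np.uint8)
k,l,st,c=cv2.connectedComponentsWithStats(m)
for i in range(1,k):
    if st[i,4]>20:print(st[i],ray("top",*(c[i]+[x0,y0]),.05))
E
```

```text
[0.59886604 0.06870083 0.09081892] [290.83277104 185.64736649] [290.82155582 193.62199454]
[ 11  11  13  13 127] [ 0.46068946 -0.1119077   0.05      ]
```

View pics/s7.png

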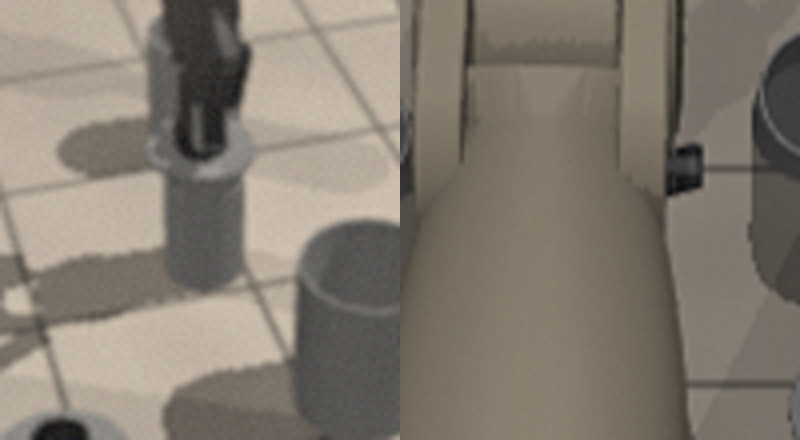

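Lid centred over medium canister (lid x centre 202, can 204). Descend.

Request:
servo_tool([
  {"grip": 0.8, "x": 0, "y": 0, "z": 5, "roll": 0},
  {"grip": 0.8, "x": 0, "y": 0, "z": 5, "roll": 0},
  {"grip": 0.8, "x": 0, "y": 0, "z": 4, "roll": 0},
  {"grip": 0.8, "x": 0, "y": 0, "z": 2, "roll": 0},
  {"grip": 0.8, "x": 0, "y": 0, "z": 1.5, "roll": 0},
])

```text
clock: 13.18
tcp_pos: [0.5987, 0.0694, 0.0725]
orientation: [-0.0, -0.0, 1.0, 0.0]
wrist_force: [-0.1, 1.0, -1.0]
finger_gap: 0.0324
grip_force: 69.8
```

Request:
servo_tool([
  {"grip": 0.8, "x": 0, "y": 0, "z": 1, "roll": 0},
  {"grip": 0.8, "x": 0, "y": 0, "z": 0.7, "roll": 0},
  {"grip": 0.8, "x": 0, "y": 0, "z": 0.5, "roll": 0},
  {"grip": 0.8, "x": 0, "y": 0, "z": 0, "roll": 0},
  {"grip": 0.8, "x": 0, "y": 0, "z": 0, "roll": 0},
])

```text
clock: 13.6
tcp_pos: [0.5992, 0.0693, 0.0711]
orientation: [0.0, -0.0, 1.0, 0.0]
wrist_force: [-0.4, -0.4, -0.2]
finger_gap: 0.0324
grip_force: 69.8
```

Request:
servo_tool([
  {"grip": 0.8, "x": 0, "y": 0, "z": 0.7, "roll": 0},
  {"grip": 0.8, "x": 0, "y": 0, "z": 0.5, "roll": 0},
  {"grip": 0.8, "x": 0, "y": 0, "z": 0, "roll": 0},
])

```text
clock: 13.85
tcp_pos: [0.5994, 0.0693, 0.0705]
orientation: [0.0, -0.0, 1.0, 0.0]
wrist_force: [-1.8, -0.5, 4.2]
finger_gap: 0.0321
grip_force: 70.4
```

Contact. Release, rise, return to the stack (x 0.460, y −0.112).

Request:
servo_tool([
  {"grip": 0.5, "x": 0, "y": 0, "z": 0, "roll": 0},
  {"grip": 0.4, "x": 0, "y": 0, "z": 0, "roll": 0},
  {"grip": 0.2, "x": 0, "y": 0, "z": 0, "roll": 0},
  {"grip": 0.2, "x": 0, "y": 0, "z": 0, "roll": 0},
  {"grip": 0.2, "x": 0, "y": 0, "z": 0, "roll": 0},
], grip_force=25)

```text
clock: 14.27
tcp_pos: [0.599, 0.0693, 0.0697]
orientation: [-0.0, -0.0, 1.0, 0.0]
wrist_force: [-0.2, 0.3, 0.5]
finger_gap: 0.0684
grip_force: 0.0
```

Request:
servo_tool([
  {"grip": 0.2, "x": 0, "y": 0, "z": -5, "roll": 0},
  {"grip": 0.2, "x": 0, "y": 0, "z": -10, "roll": 0},
  {"grip": 0.2, "x": 0, "y": 0, "z": -25, "roll": 0},
  {"grip": 0.2, "x": 10, "y": -13, "z": -20, "roll": 0},
  {"grip": 0.2, "x": 18, "y": -24, "z": 0, "roll": 0},
])

```text
clock: 14.68
tcp_pos: [0.5754, 0.0333, 0.1352]
orientation: [0.005, -0.002, 1.0, -0.0]
wrist_force: [1.3, -0.2, 0.5]
finger_gap: 0.0682
grip_force: 0.0
```

Request:
servo_tool([
  {"grip": 0.2, "x": 22, "y": -29, "z": 0, "roll": 0},
  {"grip": 0.2, "x": 22, "y": -29, "z": 0, "roll": 0},
  {"grip": 0.2, "x": 22, "y": -29, "z": 0, "roll": 0},
  {"grip": 0.2, "x": 20, "y": -26, "z": 0, "roll": 0},
  {"grip": 0.2, "x": 16, "y": -20, "z": 0, "roll": 0},
])

```text
clock: 15.1
tcp_pos: [0.468, -0.1024, 0.131]
orientation: [0.001, 0.0, 1.0, -0.0]
wrist_force: [-0.1, -0.2, -0.3]
finger_gap: 0.0686
grip_force: 0.0
```

Request:
servo_tool([
  {"grip": 0.2, "x": 9, "y": -11, "z": 0, "roll": 0},
  {"grip": 0.2, "x": 0, "y": 0, "z": 10, "roll": 0},
  {"grip": 0.2, "x": 0, "y": 0, "z": 20, "roll": 0},
  {"grip": 0.2, "x": 0, "y": 0, "z": 20, "roll": 0},
  {"grip": 0.2, "x": 0, "y": 0, "z": 15, "roll": 0},
])

```text
clock: 15.52
tcp_pos: [0.4605, -0.1113, 0.064]
orientation: [0.0, -0.0, 1.0, 0.0]
wrist_force: [-0.3, 0.1, 0.2]
finger_gap: 0.0679
grip_force: 0.0
```

Request:
servo_tool([
  {"grip": 0.2, "x": 0, "y": 0, "z": 10, "roll": 0},
  {"grip": 0.2, "x": 0, "y": 0, "z": 5, "roll": 0},
  {"grip": 0.2, "x": 0, "y": 0, "z": 0, "roll": 0},
  {"grip": 0.2, "x": 0, "y": 0, "z": 0, "roll": 0},
  {"grip": 0.2, "x": 0, "y": 0, "z": 0, "roll": 0},
])

```text
clock: 15.93
tcp_pos: [0.4611, -0.1119, 0.0506]
orientation: [0.001, -0.0, 1.0, -0.0]
wrist_force: [0.2, -0.7, 0.1]
finger_gap: 0.0682
grip_force: 0.0
```

Request:
servo_tool([
  {"grip": 0.2, "x": 0, "y": 0, "z": 10, "roll": 0},
  {"grip": 0.2, "x": 0, "y": 0, "z": 10, "roll": 0},
  {"grip": 0.2, "x": 0, "y": 0, "z": 7, "roll": 0},
  {"grip": 0.2, "x": 0, "y": 0, "z": 4, "roll": 0},
  {"grip": 0.2, "x": 0, "y": 0, "z": 2, "roll": 0},
])

```text
clock: 16.35
tcp_pos: [0.4597, -0.1116, 0.0161]
orientation: [-0.0, -0.0, 1.0, 0.0]
wrist_force: [0.8, -0.0, 0.0]
finger_gap: 0.0686
grip_force: 0.0
```

Request:
servo_tool([
  {"grip": 0.2, "x": 0, "y": 0, "z": 1, "roll": 0},
  {"grip": 0.2, "x": 0, "y": 0, "z": 0, "roll": 0},
  {"grip": 0.2, "x": 0, "y": 0, "z": 0, "roll": 0},
  {"grip": 0.2, "x": 0, "y": 0, "z": 0, "roll": 0},
])

```text
clock: 16.68
tcp_pos: [0.4605, -0.1119, 0.0161]
orientation: [0.0, -0.0, 1.0, -0.0]
wrist_force: [-0.4, -0.4, -0.7]
finger_gap: 0.0685
grip_force: 0.0
```

Request:
servo_tool([
  {"grip": 0.3, "x": 0, "y": 0, "z": 0, "roll": 0},
  {"grip": 0.4, "x": 0, "y": 0, "z": 0, "roll": 0},
  {"grip": 0.5, "x": 0, "y": 0, "z": 0, "roll": 0},
  {"grip": 0.6, "x": 0, "y": 0, "z": 0, "roll": 0},
  {"grip": 0.6, "x": 0, "y": 0, "z": 0, "roll": 0},
])

```text
clock: 17.1
tcp_pos: [0.4603, -0.1119, 0.0161]
orientation: [0.0, -0.0, 1.0, -0.0]
wrist_force: [-0.9, 0.2, 2.8]
finger_gap: 0.0342
grip_force: 22.3
```

Request:
servo_tool([
  {"grip": 0.8, "x": 0, "y": 0, "z": 0, "roll": 0},
  {"grip": 0.8, "x": 0, "y": 0, "z": 0, "roll": 0},
  {"grip": 0.8, "x": 0, "y": 0, "z": -3, "roll": 0},
  {"grip": 0.8, "x": 0, "y": 0, "z": -10, "roll": 0},
  {"grip": 0.8, "x": 0, "y": 0, "z": -20, "roll": 0},
], grip_force=80)

```text
clock: 17.52
tcp_pos: [0.4579, -0.1107, 0.0469]
orientation: [-0.002, -0.0, 1.0, 0.001]
wrist_force: [0.2, 0.1, -1.9]
finger_gap: 0.0325
grip_force: 79.6
```

Request:
servo_tool([
  {"grip": 0.8, "x": 0, "y": 0, "z": -25, "roll": 0},
  {"grip": 0.8, "x": 0, "y": 0, "z": -25, "roll": 0},
  {"grip": 0.8, "x": 0, "y": 0, "z": -20, "roll": 0},
  {"grip": 0.8, "x": 0, "y": 0, "z": -8, "roll": 0},
  {"grip": 0.8, "x": 0, "y": 0, "z": 0, "roll": 0},
])

```text
clock: 17.93
tcp_pos: [0.4615, -0.1122, 0.1284]
orientation: [0.002, -0.0, 1.0, -0.001]
wrist_force: [0.5, -0.3, -1.6]
finger_gap: 0.032
grip_force: 79.6
```

Request:
servo_tool([
  {"grip": 0.8, "x": 0, "y": 0, "z": 0, "roll": 0},
  {"grip": 0.8, "x": 0, "y": 0, "z": 0, "roll": 0},
])

```text
clock: 18.1
tcp_pos: [0.4591, -0.1113, 0.1252]
orientation: [-0.001, -0.0, 1.0, 0.001]
wrist_force: [-1.1, -0.2, -1.6]
finger_gap: 0.0322
grip_force: 79.6
```

Request:
servo_tool([
  {"grip": 0.8, "x": -5, "y": 10, "z": 0, "roll": 0},
  {"grip": 0.8, "x": -11, "y": 20, "z": 0, "roll": 0},
  {"grip": 0.8, "x": -16, "y": 30, "z": 0, "roll": 0},
  {"grip": 0.8, "x": -18, "y": 33, "z": 0, "roll": 0},
  {"grip": 0.8, "x": -18, "y": 33, "z": 0, "roll": 0},
])

```text
clock: 18.52
tcp_pos: [0.5279, 0.0161, 0.1254]
orientation: [-0.001, 0.0, 1.0, 0.0]
wrist_force: [0.5, -0.9, -1.9]
finger_gap: 0.0321
grip_force: 79.8
```

Request:
servo_tool([
  {"grip": 0.8, "x": -18, "y": 33, "z": 0, "roll": 0},
  {"grip": 0.8, "x": -18, "y": 33, "z": 0, "roll": 0},
  {"grip": 0.8, "x": -18, "y": 33, "z": 0, "roll": 0},
  {"grip": 0.8, "x": -17, "y": 33, "z": 0, "roll": 0},
  {"grip": 0.8, "x": -16, "y": 30, "z": 0, "roll": 0},
])

```text
clock: 18.93
tcp_pos: [0.6147, 0.1794, 0.1249]
orientation: [-0.001, -0.001, 1.0, 0.0]
wrist_force: [0.4, -0.7, -1.4]
finger_gap: 0.0318
grip_force: 79.8
```

Request:
servo_tool([
  {"grip": 0.8, "x": -13, "y": 28, "z": 0, "roll": 0},
  {"grip": 0.8, "x": -8, "y": 17, "z": 0, "roll": 0},
  {"grip": 0.8, "x": 0, "y": 0, "z": 0, "roll": 0},
  {"grip": 0.8, "x": 0, "y": 0, "z": 6, "roll": 0},
  {"grip": 0.8, "x": 0, "y": 0, "z": 8, "roll": 0},
])

```text
clock: 19.35
tcp_pos: [0.6355, 0.2216, 0.1115]
orientation: [-0.001, -0.0, 1.0, -0.0]
wrist_force: [-0.3, 0.1, -1.4]
finger_gap: 0.032
grip_force: 79.8
```

Request:
servo_tool([
  {"grip": 0.8, "x": 0, "y": 0, "z": 6, "roll": 0},
  {"grip": 0.8, "x": 0, "y": 0, "z": 3, "roll": 0},
  {"grip": 0.8, "x": 0, "y": 0, "z": 0, "roll": 0},
  {"grip": 0.8, "x": 0, "y": 0, "z": 0, "roll": 0},
  {"grip": 0.8, "x": 0, "y": 0, "z": 0, "roll": 0},
])

```text
clock: 19.77
tcp_pos: [0.6362, 0.2208, 0.1043]
orientation: [0.0, 0.0, 1.0, 0.0]
wrist_force: [0.4, -0.2, -1.2]
finger_gap: 0.0321
grip_force: 79.9
```

```bash
python3 - <<'E'
from h import *
s=env.get_state();p=s["tcp_pos"];print(p,proj("side",[*p[:2],p[2]+.016]),proj("side",[.636,.2215,.095]))
a=env.read_camera("side")[:,:,::-1];b=env.read_camera("top")[:,:,::-1]
r=lambda m:cv2.resize(m,None,fx=4,fy=4,interpolation=cv2.INTER_CUBIC)
cv2.imwrite("pics/s8.png",np.hstack([r(a[110:220,235:335]),r(b[130:240,250:350])]))
x0,x1,y0,y1=320,360,215,250;m=(b[y0:y1,x0:x1].max(2)<38).astype(np.uint8)
k,l,st,c=cv2.connectedComponentsWithStats(m)
for i in range(1,k):
    if st[i,4]>20:print(st[i],ray("top",*(c[i]+[x0,y0]),.025))
E
```

```text
[0.63620118 0.22082513 0.1042785 ] [288.69282314 150.32085691] [288.5973327  157.62870704]
[ 10  11  13  13 121] [ 0.46003495 -0.11187816  0.025     ]
```

View pics/s8.png

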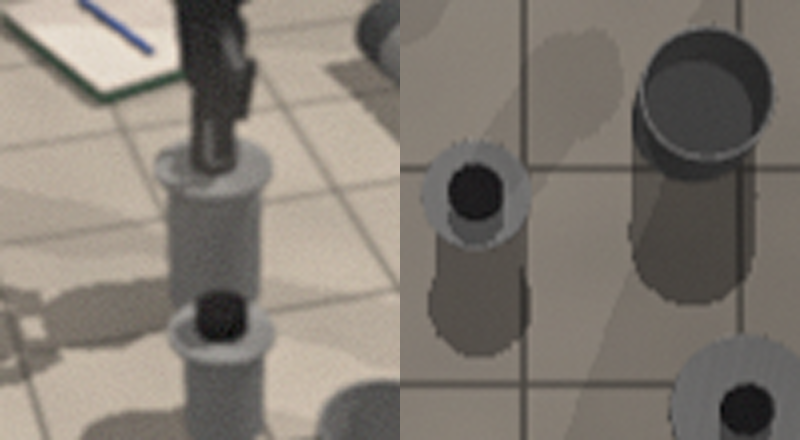

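Medium lid is well centred (top (269,178.4) = its rim). Large lid over its can: centres 214 vs 215. Descend.

Request:
servo_tool([
  {"grip": 0.8, "x": 0, "y": 0, "z": 4, "roll": 0},
  {"grip": 0.8, "x": 0, "y": 0, "z": 5, "roll": 0},
  {"grip": 0.8, "x": 0, "y": 0, "z": 4, "roll": 0},
  {"grip": 0.8, "x": 0, "y": 0, "z": 2, "roll": 0},
  {"grip": 0.8, "x": 0, "y": 0, "z": 1.5, "roll": 0},
])

```text
clock: 20.28
tcp_pos: [0.6355, 0.2213, 0.0864]
orientation: [-0.001, -0.0, 1.0, -0.0]
wrist_force: [-0.6, 0.0, -1.9]
finger_gap: 0.032
grip_force: 79.9
```

Request:
servo_tool([
  {"grip": 0.8, "x": 0, "y": 0, "z": 0.8, "roll": 0},
  {"grip": 0.8, "x": 0, "y": 0, "z": 0.5, "roll": 0},
  {"grip": 0.8, "x": 0, "y": 0, "z": 0, "roll": 0},
  {"grip": 0.8, "x": 0, "y": 0, "z": 0, "roll": 0},
])

```text
clock: 20.62
tcp_pos: [0.6361, 0.2214, 0.0862]
orientation: [0.0, -0.0, 1.0, 0.0]
wrist_force: [0.2, -0.1, -1.6]
finger_gap: 0.0319
grip_force: 79.9
```

Request:
servo_tool([
  {"grip": 0.8, "x": 0, "y": 0, "z": 0.7, "roll": 0},
  {"grip": 0.8, "x": 0, "y": 0, "z": 0.4, "roll": 0},
  {"grip": 0.8, "x": 0, "y": 0, "z": 0, "roll": 0},
])

```text
clock: 20.87
tcp_pos: [0.6363, 0.2214, 0.0857]
orientation: [0.001, -0.0, 1.0, 0.0]
wrist_force: [-0.7, 0.7, 2.2]
finger_gap: 0.0322
grip_force: 80.2
```

Contact. Release and return to the last lid.

Request:
servo_tool([
  {"grip": 0.5, "x": 0, "y": 0, "z": 0.3, "roll": 0},
  {"grip": 0.4, "x": 0, "y": 0, "z": 0, "roll": 0},
  {"grip": 0.2, "x": 0, "y": 0, "z": 0, "roll": 0},
  {"grip": 0.2, "x": 0, "y": 0, "z": 0, "roll": 0},
  {"grip": 0.2, "x": 0, "y": 0, "z": 0, "roll": 0},
], grip_force=25)

```text
clock: 21.28
tcp_pos: [0.636, 0.2213, 0.0846]
orientation: [0.0, -0.0, 1.0, 0.0]
wrist_force: [-0.1, -1.1, -1.0]
finger_gap: 0.0685
grip_force: 0.0
```

Request:
servo_tool([
  {"grip": 0.2, "x": 0, "y": 0, "z": -5, "roll": 0},
  {"grip": 0.2, "x": 0, "y": 0, "z": -15, "roll": 0},
  {"grip": 0.2, "x": 0, "y": 0, "z": -25, "roll": 0},
  {"grip": 0.2, "x": 5, "y": -10, "z": -10, "roll": 0},
  {"grip": 0.2, "x": 11, "y": -20, "z": 0, "roll": 0},
])

```text
clock: 21.7
tcp_pos: [0.6228, 0.1926, 0.1431]
orientation: [0.004, -0.001, 1.0, 0.001]
wrist_force: [0.7, -0.9, -0.0]
finger_gap: 0.0684
grip_force: 0.0
```

Request:
servo_tool([
  {"grip": 0.2, "x": 16, "y": -30, "z": 0, "roll": 0},
  {"grip": 0.2, "x": 18, "y": -33, "z": 0, "roll": 0},
  {"grip": 0.2, "x": 18, "y": -33, "z": 0, "roll": 0},
  {"grip": 0.2, "x": 18, "y": -33, "z": 0, "roll": 0},
  {"grip": 0.2, "x": 18, "y": -33, "z": 0, "roll": 0},
])

```text
clock: 22.12
tcp_pos: [0.5306, 0.0276, 0.1398]
orientation: [0.0, -0.0, 1.0, -0.0]
wrist_force: [-0.1, 0.3, 0.3]
finger_gap: 0.0682
grip_force: 0.0
```

Request:
servo_tool([
  {"grip": 0.2, "x": 18, "y": -33, "z": 0, "roll": 0},
  {"grip": 0.2, "x": 17, "y": -33, "z": 0, "roll": 0},
  {"grip": 0.2, "x": 16, "y": -30, "z": 0, "roll": 0},
  {"grip": 0.2, "x": 13, "y": -28, "z": 0, "roll": 0},
  {"grip": 0.2, "x": 8, "y": -17, "z": 10, "roll": 0},
])

```text
clock: 22.53
tcp_pos: [0.4595, -0.1148, 0.1314]
orientation: [0.002, 0.001, 1.0, -0.001]
wrist_force: [0.5, 0.4, -1.0]
finger_gap: 0.0683
grip_force: 0.0
```

Request:
servo_tool([
  {"grip": 0.2, "x": 0, "y": 0, "z": 25, "roll": 0},
  {"grip": 0.2, "x": 0, "y": 0, "z": 30, "roll": 0},
  {"grip": 0.2, "x": 0, "y": 0, "z": 25, "roll": 0},
  {"grip": 0.2, "x": 0, "y": 0, "z": 10, "roll": 0},
  {"grip": 0.2, "x": 0, "y": 0, "z": 0, "roll": 0},
])

```text
clock: 22.95
tcp_pos: [0.4577, -0.1111, 0.0376]
orientation: [-0.002, -0.0, 1.0, 0.001]
wrist_force: [-0.3, -0.4, 0.3]
finger_gap: 0.0683
grip_force: 0.0
```

Request:
servo_tool([
  {"grip": 0.2, "x": 0, "y": 0, "z": 0, "roll": 0},
  {"grip": 0.2, "x": 0, "y": 0, "z": 0, "roll": 0},
])

```text
clock: 23.12
tcp_pos: [0.4613, -0.1122, 0.041]
orientation: [0.001, -0.0, 1.0, -0.0]
wrist_force: [0.4, -0.7, 0.8]
finger_gap: 0.0682
grip_force: 0.0
```

Request:
servo_tool([
  {"grip": 0.2, "x": 0, "y": 0, "z": 12, "roll": 0},
  {"grip": 0.2, "x": 0, "y": 0, "z": 14, "roll": 0},
  {"grip": 0.2, "x": 0, "y": 0, "z": 10, "roll": 0},
  {"grip": 0.2, "x": 0, "y": 0, "z": 5, "roll": 0},
  {"grip": 0.2, "x": 0, "y": 0, "z": 3, "roll": 0},
])

```text
clock: 23.53
tcp_pos: [0.461, -0.1119, -0.0038]
orientation: [0.001, -0.0, 1.0, -0.0]
wrist_force: [-1.4, 0.5, 0.8]
finger_gap: 0.0685
grip_force: 0.0
```

Request:
servo_tool([
  {"grip": 0.2, "x": 0, "y": 0, "z": 3, "roll": 0},
  {"grip": 0.2, "x": 0, "y": 0, "z": 2, "roll": 0},
  {"grip": 0.2, "x": 0, "y": 0, "z": 1, "roll": 0},
  {"grip": 0.2, "x": 0, "y": 0, "z": 0, "roll": 0},
  {"grip": 0.2, "x": 0, "y": 0, "z": 0, "roll": 0},
])

```text
clock: 23.95
tcp_pos: [0.4604, -0.1118, -0.0101]
orientation: [0.0, -0.0, 1.0, -0.0]
wrist_force: [-0.6, 0.6, -0.5]
finger_gap: 0.0682
grip_force: 0.0
```

Request:
servo_tool([
  {"grip": 0.3, "x": 0, "y": 0, "z": 0, "roll": 0},
  {"grip": 0.4, "x": 0, "y": 0, "z": 0, "roll": 0},
  {"grip": 0.5, "x": 0, "y": 0, "z": 0, "roll": 0},
  {"grip": 0.6, "x": 0, "y": 0, "z": 0, "roll": 0},
  {"grip": 0.6, "x": 0, "y": 0, "z": 0, "roll": 0},
])

```text
clock: 24.37
tcp_pos: [0.4603, -0.1119, -0.0101]
orientation: [0.0, -0.0, 1.0, -0.0]
wrist_force: [-1.2, 1.3, 3.6]
finger_gap: 0.0343
grip_force: 22.6
```

Request:
servo_tool([
  {"grip": 0.8, "x": 0, "y": 0, "z": 0, "roll": 0},
  {"grip": 0.8, "x": 0, "y": 0, "z": 0, "roll": 0},
  {"grip": 0.8, "x": 0, "y": 0, "z": -3, "roll": 0},
  {"grip": 0.8, "x": 0, "y": 0, "z": -10, "roll": 0},
  {"grip": 0.8, "x": 0, "y": 0, "z": -20, "roll": 0},
], grip_force=90)

```text
clock: 24.78
tcp_pos: [0.4577, -0.1106, 0.0207]
orientation: [-0.003, -0.0, 1.0, 0.001]
wrist_force: [-0.3, 0.3, -3.3]
finger_gap: 0.0319
grip_force: 89.6
```

Request:
servo_tool([
  {"grip": 0.8, "x": 0, "y": 0, "z": -25, "roll": 0},
  {"grip": 0.8, "x": 0, "y": 0, "z": -25, "roll": 0},
  {"grip": 0.8, "x": 0, "y": 0, "z": -25, "roll": 0},
  {"grip": 0.8, "x": 0, "y": 0, "z": -25, "roll": 0},
  {"grip": 0.8, "x": 0, "y": 0, "z": -12, "roll": 0},
])

```text
clock: 25.2
tcp_pos: [0.4611, -0.1121, 0.1372]
orientation: [0.001, -0.0, 1.0, -0.0]
wrist_force: [0.6, -0.8, -1.6]
finger_gap: 0.0317
grip_force: 89.6
```

Request:
servo_tool([
  {"grip": 0.8, "x": 0, "y": 0, "z": -5, "roll": 0},
  {"grip": 0.8, "x": 0, "y": 0, "z": 0, "roll": 0},
  {"grip": 0.8, "x": 0, "y": 0, "z": 0, "roll": 0},
])

```text
clock: 25.45
tcp_pos: [0.4596, -0.1115, 0.1387]
orientation: [-0.001, -0.0, 1.0, 0.0]
wrist_force: [0.3, -0.9, -2.5]
finger_gap: 0.0323
grip_force: 89.6
```

Request:
servo_tool([
  {"grip": 0.8, "x": -12, "y": 2, "z": 0, "roll": 0},
  {"grip": 0.8, "x": -24, "y": 4, "z": 0, "roll": 0},
  {"grip": 0.8, "x": -32, "y": 5, "z": 0, "roll": 0},
  {"grip": 0.8, "x": -36, "y": 6, "z": 0, "roll": 0},
  {"grip": 0.8, "x": -36, "y": 6, "z": 0, "roll": 0},
])

```text
clock: 25.87
tcp_pos: [0.6002, -0.0881, 0.1374]
orientation: [-0.002, -0.0, 1.0, 0.0]
wrist_force: [0.6, -0.8, -1.9]
finger_gap: 0.0317
grip_force: 89.6
```

Request:
servo_tool([
  {"grip": 0.8, "x": -30, "y": 5, "z": 0, "roll": 0},
  {"grip": 0.8, "x": -19, "y": 3, "z": 0, "roll": 0},
  {"grip": 0.8, "x": -10, "y": 1, "z": 0, "roll": 0},
  {"grip": 0.8, "x": 0, "y": 0, "z": 4, "roll": 0},
  {"grip": 0.8, "x": 0, "y": 0, "z": 7, "roll": 0},
])

```text
clock: 26.28
tcp_pos: [0.6587, -0.0793, 0.1264]
orientation: [-0.001, -0.001, 1.0, 0.0]
wrist_force: [-0.2, -0.3, -1.9]
finger_gap: 0.032
grip_force: 89.6
```

Request:
servo_tool([
  {"grip": 0.8, "x": 0, "y": 0, "z": 7, "roll": 0},
  {"grip": 0.8, "x": 0, "y": 0, "z": 3, "roll": 0},
  {"grip": 0.8, "x": 0, "y": 0, "z": 0, "roll": 0},
  {"grip": 0.8, "x": 0, "y": 0, "z": 0, "roll": 0},
  {"grip": 0.8, "x": 0, "y": 0, "z": 0, "roll": 0},
])

```text
clock: 26.7
tcp_pos: [0.6589, -0.0799, 0.1191]
orientation: [0.0, -0.0, 1.0, -0.0]
wrist_force: [-0.6, -0.4, -2.3]
finger_gap: 0.0317
grip_force: 89.6
```

```bash
python3 - <<'E'
from h import *
s=env.get_state();p=s["tcp_pos"];print(p,proj("side",[*p[:2],p[2]+.016]),proj("side",[.659,-.08,.11]))
a=env.read_camera("side")[:,:,::-1];b=env.read_camera("top")[:,:,::-1]
r=lambda m:cv2.resize(m,None,fx=4,fy=4,interpolation=cv2.INTER_CUBIC)
cv2.imwrite("pics/s9.png",np.hstack([r(a[170:280,285:385]),r(b[110:220,180:280])]))
E
```

```text
[ 0.65893988 -0.07985284  0.11913542] [333.15734897 207.52576078] [332.47593629 215.753864  ]
```

View pics/s9.png

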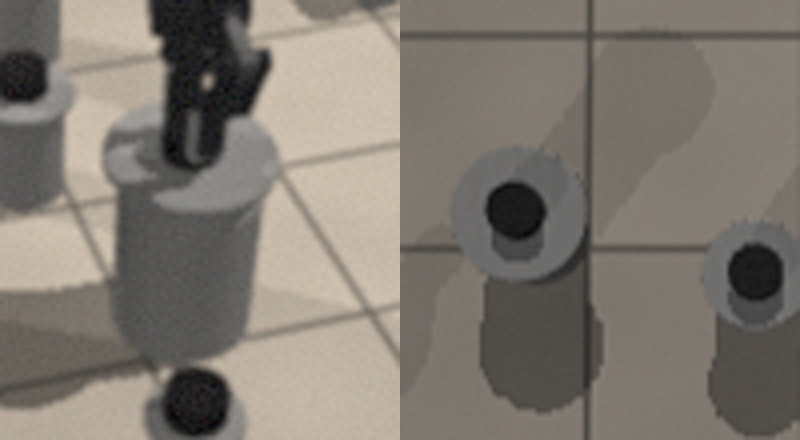

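Large lid seated, centred (top (209.3,162.9) vs rim (208.8,163)). Largest lid over its can: 191 vs 189. Descend.

Request:
servo_tool([
  {"grip": 0.8, "x": 0, "y": 0, "z": 4, "roll": 0},
  {"grip": 0.8, "x": 0, "y": 0, "z": 5, "roll": 0},
  {"grip": 0.8, "x": 0, "y": 0, "z": 4, "roll": 0},
  {"grip": 0.8, "x": 0, "y": 0, "z": 2, "roll": 0},
  {"grip": 0.8, "x": 0, "y": 0, "z": 1.5, "roll": 0},
])

```text
clock: 27.22
tcp_pos: [0.6587, -0.0795, 0.1013]
orientation: [-0.001, -0.0, 1.0, 0.0]
wrist_force: [-0.8, -0.4, -3.2]
finger_gap: 0.0317
grip_force: 89.6
```

Request:
servo_tool([
  {"grip": 0.8, "x": 0, "y": 0, "z": 0.8, "roll": 0},
  {"grip": 0.8, "x": 0, "y": 0, "z": 0.5, "roll": 0},
  {"grip": 0.8, "x": 0, "y": 0, "z": 0, "roll": 0},
  {"grip": 0.8, "x": 0, "y": 0, "z": 0, "roll": 0},
])

```text
clock: 27.55
tcp_pos: [0.6593, -0.0796, 0.1009]
orientation: [0.0, -0.0, 1.0, 0.0]
wrist_force: [0.5, -0.2, -3.0]
finger_gap: 0.0318
grip_force: 89.6
```

Request:
servo_tool([
  {"grip": 0.8, "x": 0, "y": 0, "z": 0.5, "roll": 0},
  {"grip": 0.8, "x": 0, "y": 0, "z": 0.4, "roll": 0},
  {"grip": 0.8, "x": 0, "y": 0, "z": 0, "roll": 0},
])

```text
clock: 27.8
tcp_pos: [0.6594, -0.0797, 0.1005]
orientation: [0.0, -0.0, 1.0, -0.0]
wrist_force: [-0.8, 0.8, 1.2]
finger_gap: 0.0315
grip_force: 90.0
```

Contact starting. Settle slightly, release, withdraw.

Request:
servo_tool([
  {"grip": 0.8, "x": 0, "y": 0, "z": 0.4, "roll": 0},
  {"grip": 0.5, "x": 0, "y": 0, "z": 0, "roll": 0},
  {"grip": 0.4, "x": 0, "y": 0, "z": 0, "roll": 0},
  {"grip": 0.2, "x": 0, "y": 0, "z": 0, "roll": 0},
  {"grip": 0.2, "x": 0, "y": 0, "z": 0, "roll": 0},
])

```text
clock: 28.22
tcp_pos: [0.6592, -0.0797, 0.0995]
orientation: [0.0, -0.0, 1.0, 0.0]
wrist_force: [-0.6, -0.1, 0.1]
finger_gap: 0.0685
grip_force: 0.0
```

Request:
servo_tool([
  {"grip": 0.2, "x": 0, "y": 0, "z": 0, "roll": 0},
  {"grip": 0.2, "x": 0, "y": 0, "z": -5, "roll": 0},
  {"grip": 0.2, "x": 0, "y": 0, "z": -15, "roll": 0},
  {"grip": 0.2, "x": 0, "y": 0, "z": -25, "roll": 0},
  {"grip": 0.2, "x": 0, "y": 0, "z": -20, "roll": 0},
])

```text
clock: 28.63
tcp_pos: [0.6589, -0.0796, 0.1656]
orientation: [-0.0, -0.0, 1.0, 0.0]
wrist_force: [0.9, 0.6, 0.7]
finger_gap: 0.0683
grip_force: 0.0
```

Request:
servo_tool([
  {"grip": 0.2, "x": 20, "y": 0, "z": 0, "roll": 0},
  {"grip": 0.2, "x": 35, "y": 0, "z": 0, "roll": 0},
  {"grip": 0.2, "x": 40, "y": 0, "z": 0, "roll": 0},
  {"grip": 0.2, "x": 40, "y": 0, "z": 0, "roll": 0},
  {"grip": 0.2, "x": 40, "y": 0, "z": 0, "roll": 0},
])

```text
clock: 29.05
tcp_pos: [0.4825, -0.0796, 0.1646]
orientation: [0.0, -0.0, 1.0, -0.0]
wrist_force: [-0.2, -0.3, 0.7]
finger_gap: 0.0683
grip_force: 0.0
```

Request:
servo_tool([
  {"grip": 0.2, "x": 40, "y": 0, "z": 0, "roll": 0},
  {"grip": 0.2, "x": 25, "y": 0, "z": 0, "roll": 0},
  {"grip": 0.2, "x": 10, "y": 0, "z": 0, "roll": 0},
  {"grip": 0.2, "x": 0, "y": 0, "z": 0, "roll": 0},
  {"grip": 0.2, "x": 0, "y": 0, "z": 0, "roll": 0},
])

```text
clock: 29.47
tcp_pos: [0.4104, -0.0803, 0.1654]
orientation: [0.001, -0.0, 1.0, -0.0]
wrist_force: [1.0, 0.1, 0.7]
finger_gap: 0.0682
grip_force: 0.0
```

```bash
python3 - <<'E'
from h import *
s=env.get_state();print(s["clock"],s["tcp_pos"])
a=env.read_camera("side")[:,:,::-1];b=env.read_camera("top")[:,:,::-1]
r=lambda m,k:cv2.resize(m,None,fx=k,fy=k,interpolation=cv2.INTER_CUBIC)
A=r(a[130:310,250:360],3.2)[:576];B=r(b[120:260,195:395],2.2)
o=np.zeros((576,A.shape[1]+B.shape[1],3),np.uint8);o[:A.shape[0],:A.shape[1]]=A;o[:B.shape[0],A.shape[1]:]=B
cv2.imwrite("pics/s10.png",o);print(o.shape,A.shape)
E
```

```text
29.4667 [ 0.41038902 -0.08027152  0.16535127]
(576, 792, 3) (576, 352, 3)
```

View pics/s10.png

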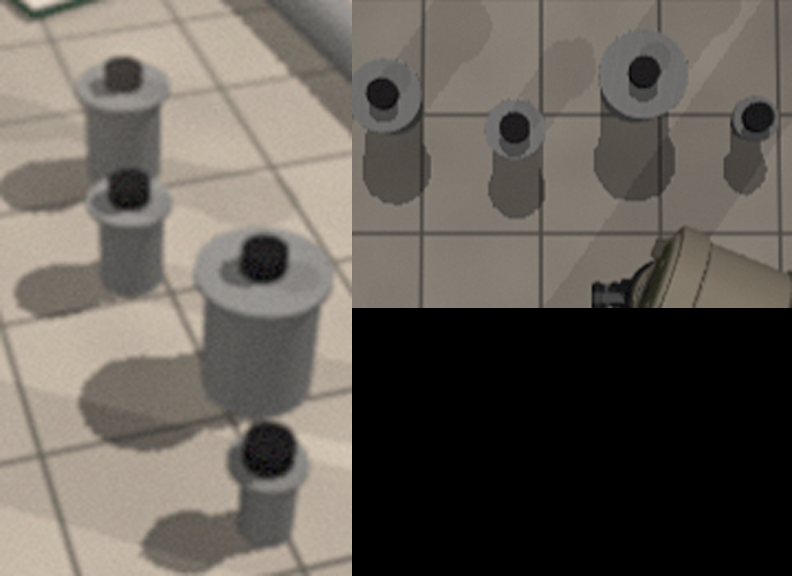

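All four lids lie flat and centred (largest at side crop (264,270), top (644,74)); the arm is clear. Handing in.

```bash
python3 -c "
from workcell import env
print(env.hand_in())"
```

```text
the job is handed in; nothing more can be done
None
```

I took the stack apart and set all four lids flat and centred on their own canisters, then handed the job in at about 29.5 s; `hand_in()` returned no verdict, so this rests on the final camera pictures.

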